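# Strip the sample mill: left-hand nut and grinding cone

### The arm

A 6-joint arm with a two-finger parallel gripper is mounted at the origin on the work surface. World frame = base frame: x ahead of the robot, y to its left, z up, the work surface at z = 0. Lengths are in mm, angles in rad, forces in N, time in s.
With the tool pointing down it reaches from about 300 to 775 mm from the base axis. Payload 14.6 kg.
Tool frame: the origin (TCP) lies on the centre line of the jaws, within the pads' length; the fingertips stand 8 mm ahead of it and the grasp point (between the pads) lies 11 mm behind it; z points along the fingers, y is the direction in which the jaws open and shut (so a half turn about z gives the same grasp; the last joint's range is limited). The gripper opens to 94 mm and grips with 3 to 60 N. Pads are 16 mm wide; open, the fingers measure 119 mm over their backs; the gripper's body (75 mm by 177 mm) begins 78 mm behind the grasp point.
Start: joints at [-1.311, 0.3, 1.521, -0, 1.321, -0.067], TCP at [176.551, -520.883, 213.446] pointing down, gripper open.
Joint ranges: [-3.03, 3.03], [-0.79, 2.21], [0.23, 2.52], [-1.04, 4.18], [0, 3.07], [-2.55, 2.55]. Speed limits (rad/s): [2.22, 2.22, 2.57, 3.14, 3.14, 3.14].

### API

Orientations are given as [roll, pitch, yaw] about the fixed x, y, z axes, in that order (R = Rz(yaw) Ry(pitch) Rx(roll)).
In Python, from cell import read_state, cams, manip gives the robot as it stands.
- The arm moves only by the shell command python3 -m handwheel 'ROWS' [OPENING] [FORCE]. ROWS is JSON, a list of rows, each a list of 4 numbers: the shift along the tool's x, y, z in m, then the turn about the tool's z in degrees. In form: [[dx, dy, dz, turn], ...]. A call has 1 to 5 rows; each row is the pose to reach, as a shift and turn from the pose measured when the call began, along the tool's axes at that moment; what a row does not reach only later rows make up. A row lasts 1/8 s, in which the tool goes at most 62.5 mm and 10.7 degrees, less where a joint would pass 70% of its speed; a pose out of reach is approached as far as the arm can. A call with a gripper value outside its range is refused whole. OPENING is the closure, from 0 (fully open) to 1 (shut), set as the call begins (- or left out, the last holds). The fingers move at their own pace and stop on an object; FORCE is the grip in N (left out, the last holds). Time passes only in rows, so rows that repeat a pose let the fingers close. It gives the time, the measured TCP pose, the force and the opening at its end, in the units of the state.
- read_state(): the state, without advancing time (a new reading comes with each control period).
- cams.camera(name): name is "scene" or "side" or "wrist"; returns the picture (400x640x3 uint8, red, green, blue); there is no depth.
- cams.get_calibration(name): a dict with "vertical_fov" (degrees; the focal length in pixels is half the picture's height over the tangent of half this angle, whatever the lens; pixels are square), "cx", "cy" (the principal point, pixels), "dist_coeffs" ([k1, k2, p1, p2, k3] as OpenCV has them; the pictures are not rectified), "R" (3x3) and "t" (3): a world point X has camera coordinates R X + t. Camera axes: x right, y down, z forward; pixel columns grow to the right and rows downward; lengths in mm; the calibration is good to about 2 mm. A picture is of the moment at which its call begins: read the wrist's pose just before it. get_calibration takes no time and is no camera call; for the wrist camera it gives the pose at the moment of the call.
- manip.sign_off(): hands the job in, once; it reports no verdict.
The state is a dict: "clock": time; "joints": joint angles; "qd": joint speeds; "effort": joint torques, N m; "eef_pos": TCP position; "eef_rot": TCP orientation; "wrist_force": force on the tool from outside, world axes, zero at the start; "moment": the same for the moment, N m; "finger_gap": finger opening in mm.
Only numpy, scipy, OpenCV 4.12 (cv2) and the standard library are available. Lean on these libraries where they do the work, as an engineer would, in place of code of your own. Each camera call takes 0.05 s, during which the arm holds its last target. There are 200 camera calls.

### The job

The sample mill is open for cleaning. Undo the winged hand nut on its spindle, which has a left-hand thread, without ever forcing the thread or the spindle, and set it down gently in the steel tray. Then draw the grinding cone straight up off the spindle and stand it gently in the tray on its wide end, leaving everything else where it is.

Things in the scene. Friction and masses are not known exactly. Their poses are not given: they have to be found in the camera images.
- nut: Bright steel winged hand nut, 43 mm tall, 70 to 115 g. Its origin is the centre of its underside, z up. Round skirt 38 mm across, 25 mm high, closed on top. On it an upright wing to grip: a flat-sided bar 46 mm long along the nut's x, 13 mm thick along its y, from 25 to 43 mm up. Two lugs inside run in the spindle's thread, with about 1.5 mm of side play. It stays put when let go mid-thread.
- nut_wing (a point): Centre of the nut's wing, on the nut's axis, 34 mm above the nut's underside, 9 mm below its top and 9 mm above the shoulder of the skirt.
- cone: Dark steel grinding cone under the nut, 46 mm tall, with a bore of 25.6 mm right through. Its origin is the centre of its underside, z up. Fluted taper 64 mm across at the bottom narrowing to 36 mm at 22 mm up; above that a plain round hub 36 mm across from 22 to 46 mm, the part to grip once the nut is off. It slides freely on the spindle, 1.6 mm of play all round. Mass 240 to 375 g.
- cone_hub (a point): On the cone's axis at mid-height of the hub, 34 mm above its underside.
- mill: Bench burr mill standing firm on the desk, white housing 156 mm (x) by 196 mm (y), 125 mm high. Its origin is the centre of its underside, z up. Front, -x, has the drawer. On top an open aluminium collar 116 mm across, up to 152 mm; in its middle the fixed spindle, which does not turn. Below the cone a sprung seat presses it up against the nut with 3 to 7 N; with the nut off, the cone's underside is 140 to 142 mm up.
- spindle_tip (a point): Tip of the upright spindle, on its axis, 203 mm above the mill's underside. Coarse two-start left-hand thread, 22 mm across, up to 4 mm below the tip. Turned clockwise seen from above the nut climbs, must be let rise as it turns, and comes free after 1 to 3 rad, different each time: feel for it. Until then it cannot be pulled off. Turned the other way it goes solid.
- tray: Flat stainless steel tray, 200 mm (x) by 260 mm (y), walls 22 mm high, all 2 mm thick, loose on the desk. Its origin is the centre of its underside, z up. The cleaning brush lies along its +x edge; the rest, from x = -95 to +40 mm, is clear.
- brush: Wooden-handled cleaning brush, 170 mm long, lying in the tray along its +x edge; its axis x lies along the handle. To be left alone.
- ring_burr: The mill's ring burr in its aluminium carrier, already off: a ring 92 mm across, 49 mm tall over its two pins. To be left alone.
- hopper: The mill's hopper, a clear funnel 124 mm across and 110 mm tall, black foot. To be left alone.
- reagent: White reagent bottle, 60 mm across, 150 mm tall. To be left alone.
- tube0: Small red sample tube, 40 mm tall, 13 mm across, standing on its cap. To be left alone.
- tube1: Small red sample tube, 40 mm tall, 13 mm across, standing on its cap. To be left alone.
- tube2: Small red sample tube, 40 mm tall, 13 mm across, standing on its cap. To be left alone.
Not all that is in view belongs to the job. There is more than one size of the nut; the job needs the middle-sized.

How it is judged:
By the outcome, as a careful person would: the job done as asked, in the order asked, and still so for the second after the job is handed in, with the robot touching nothing.
It also fails if it takes over 72 s, if anything falls off the work surface, if the arm or the gripper's body presses on something with over 40 N, if the wrist force passes 120 N, or if a joint passes its speed limit or range.

## Working session

There is one attempt and no reset: what is moved stays moved. The work goes in short steps, Python scripts to look and compute and a shell command to move; the robot and the scene stay as the last step left them, time stands still between calls to the robot, and variables do not carry over. Pictures are saved under pics/ and viewed, about 8 in all and at most 12, crops included, and the job is handed in when it is done.

```bash
ls; mkdir -p pics
python3 - <<'E'
from cell import read_state, cams
import cv2,json
s=read_state();print(s)
for n in("scene","side","wrist"):
    c=cams.get_calibration(n);print(n,c)
    cv2.imwrite(f"pics/{n}0.png",cams.camera(n)[:,:,::-1])
E
```

```text
pics
{'clock': 0.0, 'joints': array([-1.31059655e+00,  3.00468831e-01,  1.52156984e+00,  1.69110601e-05,
        1.32069597e+00, -6.65740765e-02]), 'qd': array([ 0.00175032, -0.00095273, -0.00162377, -0.00203039, -0.00078722,
       -0.00086342]), 'effort': array([ 1.70137955e-03, -5.31800365e+01, -3.52734625e+01,  7.08798040e-02,
        2.44703132e-02, -1.32747095e-04]), 'eef_pos': array([ 176.49498869, -520.65043246,  212.89232496]), 'eef_rot': array([-3.14045429e+00, -9.23140627e-05,  3.26769608e-01]), 'wrist_force': array([ 0.68457461, -0.04709785, -0.8149922 ]), 'moment': array([ 0.00558933, -0.00115488, -0.01567999]), 'finger_gap': 93.9559267658502}
scene {'vertical_fov': 42.33966673309324, 'cx': 324.39713626037747, 'cy': 201.64091580985914, 'dist_coeffs': array([-0.00255407,  0.        ,  0.        ,  0.        ,  0.        ]), 'R': array([[ 0.0162637 ,  0.99984039, -0.00739512],
       [ 0.622909  , -0.01591731, -0.78213235],
       [-0.78212522,  0.00811388, -0.62306845]]), 't': array([ -29.88128792, -236.97867215, 1735.15583331])}
side {'vertical_fov': 49.615958735458975, 'cx': 316.26960187590123, 'cy': 192.91779571187936, 'dist_coeffs': array([0.01364306, 0.        , 0.        , 0.        , 0.        ]), 'R': array([[ 0.88166288, -0.47177908, -0.00974991],
       [-0.29609923, -0.5370275 , -0.78989032],
       [ 0.36741776,  0.69930391, -0.61317063]]), 't': array([-487.49964104,  301.82017076,  749.77891468])}
wrist {'vertical_fov': 58.1430516983466, 'cx': 321.3203766048233, 'cy': 196.1959085537294, 'dist_coeffs': array([-0.05255075,  0.        ,  0.        ,  0.        ,  0.        ]), 'R': array([[ 0.32101626, -0.94707247, -0.00151367],
       [-0.91249847, -0.3097243 ,  0.26724035],
       [-0.2535648 , -0.08440728, -0.96362872]]), 't': array([-548.56962841,  -28.18059721,  391.99704796])}
```

Run:
```python
import cv2,numpy as np
a=cv2.imread("pics/scene0.png");b=cv2.imread("pics/side0.png")
for n,i in(("scene",a),("side",b)): cv2.imwrite(f"pics/{n}1.png",cv2.resize(i,(800,500),interpolation=cv2.INTER_CUBIC))
```

```text
(no output)
```

View pics/scene1.png

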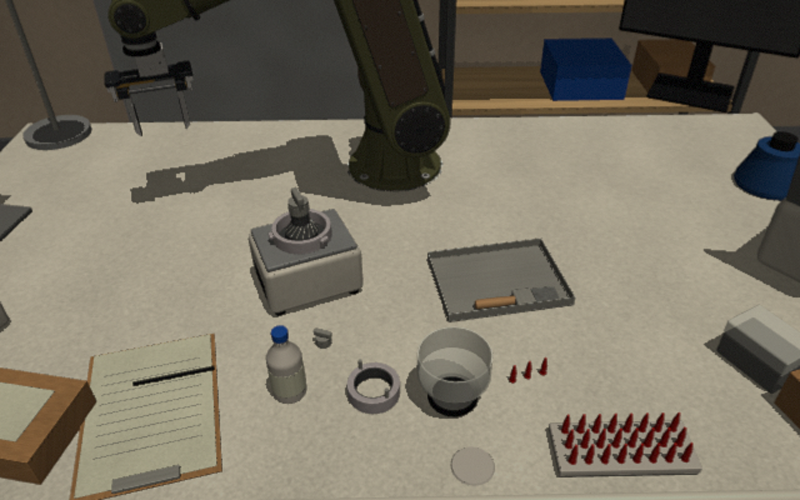

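View pics/side1.png

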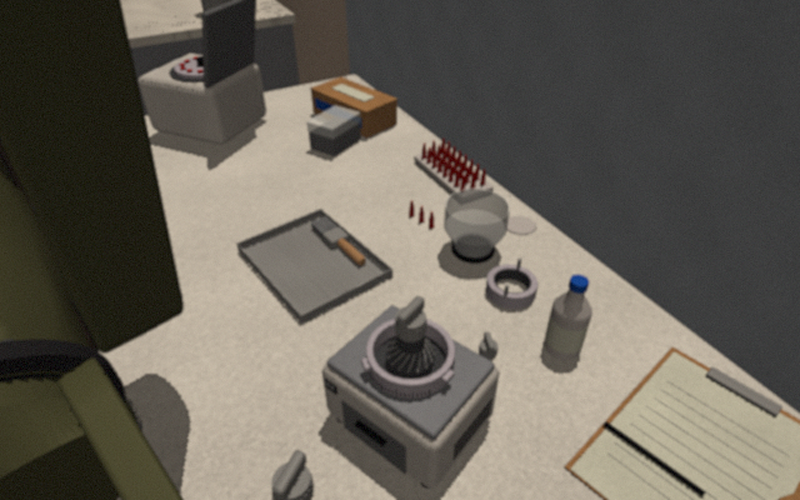

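Scene: mill with nut at about (298,197), tray at (500,278). Side: nut on the spindle at (410,315), larger spare at (293,475), smaller spare at (488,345). I'll zoom in on both for triangulation.

```bash
python3 - <<'E'
import cv2,numpy as np
a=cv2.imread("pics/scene0.png");b=cv2.imread("pics/side0.png")
r=lambda i,u,v,w,h,W,H:cv2.resize(i[v:v+h,u:u+w],(W,H),interpolation=cv2.INTER_CUBIC)
A=r(a,190,140,110,110,400,400); B=r(b,250,220,160,160,400,400)
cv2.imwrite("pics/c1.png",np.clip(np.hstack([A,B])*1.6,0,255).astype(np.uint8))
E
cat > h.py <<'E'
import numpy as np,cv2
from cell import read_state,cams
def KD(c):
    f=200/np.tan(np.radians(c["vertical_fov"])/2)
    return np.array([[f,0,c["cx"]],[0,f,c["cy"]],[0,0,1]]),np.array(c["dist_coeffs"])
def ray(c,p):
    K,D=KD(c);x=cv2.undistortPoints(np.array([[p]],float),K,D)[0,0]
    R=np.array(c["R"]);return -R.T@c["t"],R.T@np.array([x[0],x[1],1.])
def plane(c,p,z):
    o,d=ray(c,p);return o+d*(z-o[2])/d[2]
def tri(cs,ps):
    A=np.zeros((3,3));b=np.zeros(3)
    for c,p in zip(cs,ps):
        o,d=ray(c,p);d/=np.linalg.norm(d);M=np.eye(3)-np.outer(d,d);A+=M;b+=M@o
    X=np.linalg.solve(A,b);return X,[np.linalg.norm(np.cross(X-ray(c,p)[0],ray(c,p)[1]/np.linalg.norm(ray(c,p)[1]))) for c,p in zip(cs,ps)]
def proj(c,X):
    K,D=KD(c);return cv2.projectPoints(np.array(X,float).reshape(-1,1,3),cv2.Rodrigues(np.array(c["R"]))[0],np.array(c["t"]),K,D)[0][:,0]
E
```

```text
(no output)
```

View pics/c1.png

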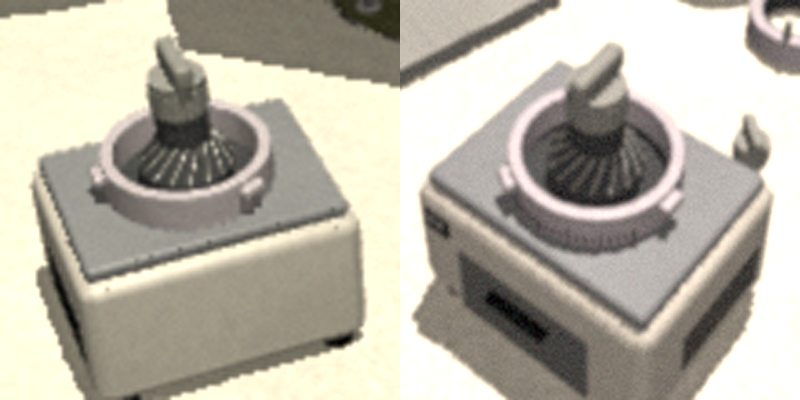

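Run:
```python
from h import *
np.set_printoptions(precision=1,suppress=True)
a=cams.get_calibration("scene");b=cams.get_calibration("side")
A=lambda u,v:(190+u*.275,140+v*.275); B=lambda u,v:(250+(u-400)*.4,220+v*.4)
print("wing",tri([a,b],[A(175,60),B(595,70)]))
print("collar",tri([a,b],[A(188,151),B(597,149)]),plane(a,A(188,151),152),plane(b,B(597,149),152))
for c,F,e in((a,A,[(163,42),(190,80)]),(b,B,[(578,92),(612,48)])):
    P=[plane(c,F(*p),228) for p in e];d=P[1]-P[0];print(P,np.degrees(np.arctan2(d[1],d[0])),np.linalg.norm(d))
T=[(428,250),(543,240),(573,298),(448,318)];S=[(303,318),(238,245),(320,211),(391,270)]
P=[plane(a,(u*.8,v*.8),22) for u,v in T];Q=[plane(b,(u*.8,v*.8),22) for u,v in S]
print("tray",np.array(P),np.mean(P,0));print(np.array(Q),np.mean(Q,0))
# hopper, reagent, big nut
print("bignut",plane(b,(293*.8,485*.8),25),"small",plane(b,(488*.8,345*.8),15))
```

```text
wing (array([ 478.8, -180.8,  218.5]), [np.float64(0.2345103744368177), np.float64(0.23451037443678216)])
collar (array([ 480.3, -180.6,  145.6]), [np.float64(1.0130794241742958), np.float64(1.013079424174375)]) [ 488.1 -178.3  152. ] [ 477.8 -186.6  152. ]
[array([ 471.5, -188.2,  228. ]), array([ 516.1, -165.9,  228. ])] 26.662363716964762 49.879157444868724
[array([ 456.5, -200.3,  228. ]), array([ 492.7, -177.8,  228. ])] 31.89728853706166 42.63156523193101
tray [[402.7  72.6  22. ]
 [373.6 329.1  22. ]
 [563.8 354.   22. ]
 [614.3 101.8  22. ]] [488.6 214.4  22. ]
[[406.   60.5  22. ]
 [362.6 315.3  22. ]
 [552.5 347.7  22. ]
 [596.8  98.8  22. ]] [479.5 205.6  22. ]
bignut [ 290.8 -213.9   25. ] small [ 652.2 -135.9   15. ]
```

```bash
cat >> h.py <<'E'
from scipy.spatial.transform import Rotation as Ro
def delta(X,yawdeg=None):
    "tool-axes shift (m) and turn (deg) from the present pose to TCP X"
    s=read_state();R=Ro.from_euler("xyz",s["eef_rot"]).as_matrix()
    d=R.T@(np.array(X)-s["eef_pos"])/1000
    y=np.degrees(s["eef_rot"][2]);t=None if yawdeg is None else y-yawdeg
    return d.round(4),t
def st():
    s=read_state();print("t%.2f"%s["clock"],"pos",s["eef_pos"].round(1),"yaw %.1f"%np.degrees(s["eef_rot"][2]),"q6 %.2f"%s["joints"][5],"F",s["wrist_force"].round(1),"M",s["moment"].round(2),"gap %.1f"%s["finger_gap"])
E
python3 - <<'E'
from h import *
s=read_state();c=cams.get_calibration("wrist");R=Ro.from_euler("xyz",s["eef_rot"]).as_matrix()
print("cam in tool",R.T@(-np.array(c["R"]).T@c["t"]-s["eef_pos"]),"axis",R.T@np.array(c["R"])[2])
print(delta([479,-181,320],208-360))
E
python3 -m handwheel '[[0,0,-0.03,-10],[0.04,-0.015,-0.06,-20],[0.08,-0.03,-0.09,-30],[0.12,-0.05,-0.105,-40],[0.16,-0.07,-0.105,-50]]' 0 20
```

```text
cam in tool [  77.62252507   -0.80678517 -171.48003528] axis [-2.67328879e-01 -4.44855337e-04  9.63605247e-01]
(array([ 0.3955, -0.2248, -0.1067]), np.float64(170.71985361889008))
clock: 0.78
eef_pos: [306.6, -402.2, 319.2]
eef_rot: [3.141, 0.0, 1.205]
wrist_force: [0.3, 0.6, -0.6]
finger_gap: 93.6
```

```bash
python3 -m handwheel '[[0.055,0.017,0,-10],[0.11,0.034,0,-20],[0.16,0.05,0,-30],[0.21,0.066,0,-40],[0.268,0.082,0,-50]]'
python3 - <<'E'
from h import *
print(delta([479,-181,320],207))
st()
E
```

```text
clock: 1.4
eef_pos: [479.8, -179.9, 319.0]
eef_rot: [3.141, 0.001, 2.083]
wrist_force: [-0.4, -0.8, -0.4]
finger_gap: 93.8
(array([-0.0006, -0.0012, -0.001 ]), np.float64(-87.65641398225927))
t1.40 pos [ 479.8 -179.9  319. ] yaw 119.3 q6 -0.94 F [-0.4 -0.8 -0.4] M [-0.06 -0.07  0.  ] gap 93.8
```

```bash
python3 -m handwheel '[[0,0,0,-10],[0,0,0,-20],[0,0,0,-30],[0,0,0,-40],[0,0,0,-50]]';python3 -m handwheel '[[0,0,0,-10],[0,0,0,-20],[0,0,0,-30],[0,0,0,-36],[0,0,0,-36]]'
python3 - <<'E'
from h import *
st();c=cams.get_calibration("wrist");i=cams.camera("wrist")[:,:,::-1];cv2.imwrite("pics/w1.png",np.clip(cv2.resize(i,(800,500))*1.4,0,255))
import pickle;pickle.dump(c,open("w1.pkl","wb"))
E
```

```text
clock: 2.02
eef_pos: [479.7, -179.8, 318.8]
eef_rot: [-3.141, 0.0, 2.961]
wrist_force: [0.2, 0.4, -0.9]
finger_gap: 94.0
clock: 2.65
eef_pos: [479.6, -179.8, 318.6]
eef_rot: [-3.141, -0.0, -2.694]
wrist_force: [0.5, -0.8, 0.5]
finger_gap: 93.7
t2.65 pos [ 479.6 -179.8  318.6] yaw -154.4 q6 -2.45 F [ 0.5 -0.8  0.5] M [ 0.05 -0.13  0.05] gap 93.7[ WARN:0@1.366] global loadsave.cpp:1063 imwrite_ Unsupported depth image for selected encoder is fallbacked to CV_8U.
```

View pics/w1.png

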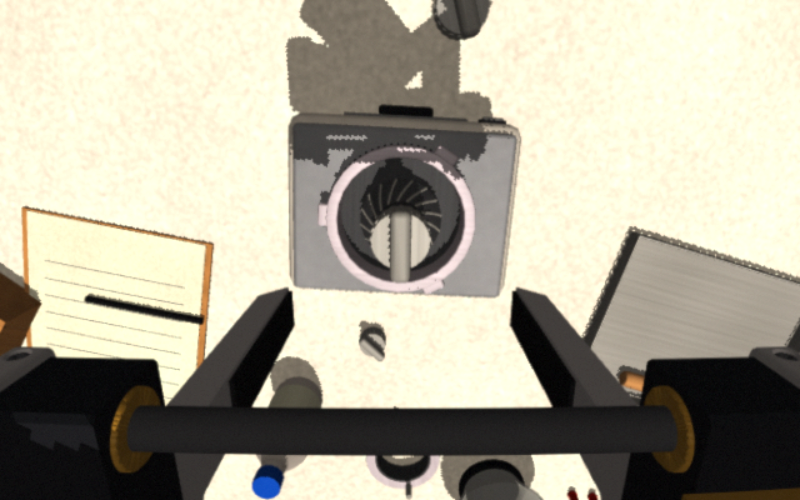

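Wrist view: wing is nearly vertical in the image, at column ~401, rows 210–283, so yaw is already about right. Measuring it precisely.

Run:
```python
from h import *
import pickle
np.set_printoptions(precision=1,suppress=True)
c=pickle.load(open("w1.pkl","rb"));a=cams.get_calibration("scene");b=cams.get_calibration("side")
g=cv2.imread("pics/w1.png",0);gr=cv2.imread("pics/w1.png")
for y in range(212,284,10): print(y,g[y,380:424:2])
p=lambda u,v:(u*.8,v*.8)
e=[plane(c,p(401,211),219),plane(c,p(401,282),219)];d=e[0]-e[1]
print(e,np.mean(e,0),np.degrees(np.arctan2(d[1],d[0])),np.linalg.norm(d))
A=lambda u,v:(190+u*.275,140+v*.275); B=lambda u,v:(250+(u-400)*.4,220+v*.4)
print("tri3",tri([a,b,c],[A(175,60),B(595,70),p(401,245)]))
# collar centre z152, outer x 327..476,y ~148..298
print("collar",plane(c,p(402,222),152))
```

```text
212 [28 42 56 48 50 53 56 69 83 87 85 85 84 77 62 55 55 46 49 42 33 51]
222 [197 200 200 196 183  98 119 150 173 178 178 180 177 159 136 111 192 210
 207 200 191 146]
232 [203 201 199 194 143  78 120 147 169 176 179 179 175 158 133 111 192 211
 207 200 201 204]
242 [204 201 200 198 176  96 122 146 168 174 179 180 175 157 133 126 208 211
 207 199 201 204]
252 [202 200 199 198 168  92 123 144 163 169 179 179 176 156 130 120 207 211
 207 197 200 204]
262 [ 97 164 196 196 179 101 125 145 161 168 175 179 176 154 129 128 206 210
 201 167 106  43]
272 [ 60  61  61  61  61  83 125 145 159 165 173 177 176 154 123  71  61  61
  62  62  62  64]
282 [229 226 223 212 201 186 186 191 171 169 174 176 175 180 176 175 187 204
 223 228 232 233]
[array([ 457.4, -189.9,  219. ]), array([ 499., -170.,  219.])] [ 478.2 -179.9  219. ] -154.38919247478745 46.16821695342909
tri3 (array([ 478. , -180.8,  218.2]), [np.float64(0.03985384711190578), np.float64(0.9736813283329814), np.float64(0.9942710494702175)])
collar [ 476.6 -179.9  152. ]
```

```bash
python3 -m handwheel '[[0.0014,0.0002,0.05,0],[0.0014,0.0002,0.08,0],[0.0014,0.0002,0.1,0],[0.0014,0.0002,0.1,0]]' 0.6
python3 - <<'E'
from h import *
st();cv2.imwrite("pics/w2.png",cams.camera("wrist")[100:300,120:520,::-1].repeat(2,0).repeat(2,1))
E
```

```text
clock: 3.2
eef_pos: [477.8, -180.1, 217.6]
eef_rot: [3.14, -0.002, -2.698]
wrist_force: [-0.7, 0.8, 0.7]
finger_gap: 57.2
t3.20 pos [ 477.8 -180.1  217.6] yaw -154.6 q6 -2.45 F [-0.7  0.8  0.7] M [ 0.06 -0.16 -0.03] gap 57.2
```

View pics/w2.png

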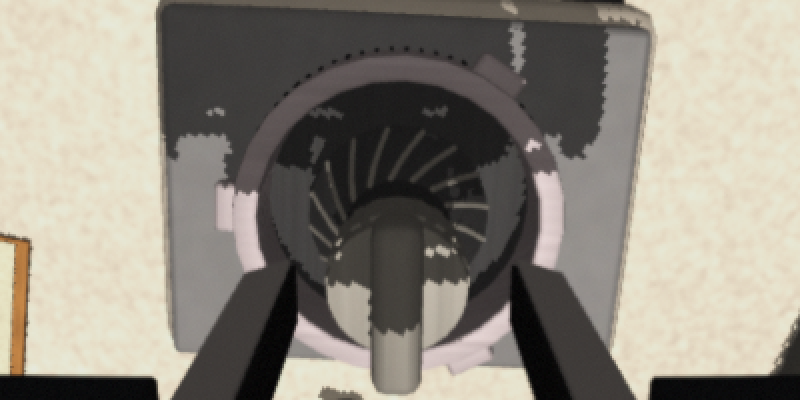

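```bash
python3 -m handwheel '[[0,-0.0018,0.005,0],[0,-0.0018,0.005,0],[0,-0.0018,0.005,0],[0,-0.0018,0.005,0]]' 0.8 15; python3 -m handwheel '[[0,0,0,0],[0,0,0,0],[0,0,0,0]]' 1 15; python3 -c "from h import *;st()"
```

```text
clock: 3.75
eef_pos: [479.1, -181.9, 214.1]
eef_rot: [-3.141, -0.0, -2.698]
wrist_force: [1.0, -1.0, 0.1]
finger_gap: 37.1
clock: 4.12
eef_pos: [479.1, -182.0, 214.1]
eef_rot: [-3.141, -0.0, -2.698]
wrist_force: [0.3, -1.0, 0.6]
finger_gap: 37.5
t4.12 pos [ 479.1 -182.   214.1] yaw -154.6 q6 -2.45 F [ 0.3 -1.   0.6] M [-0.01 -0.17 -0.02] gap 37.5
```

```bash
python3 -m handwheel '[[0,0,0,0],[0,0,-0.006,0],[0,0,-0.006,0]]' 0.55 15; python3 -m handwheel '[[0,0,0,0],[0,0,0,0],[0,0,0,0],[0,0,0,0]]' 1 15; python3 -c "from h import *;st()"
```

```text
clock: 4.5
eef_pos: [479.3, -182.0, 220.7]
eef_rot: [-3.141, 0.0, -2.698]
wrist_force: [0.7, -0.6, 0.2]
finger_gap: 42.5
clock: 5.0
eef_pos: [479.3, -182.0, 220.7]
eef_rot: [-3.141, 0.0, -2.698]
wrist_force: [-0.1, 0.7, -0.3]
finger_gap: 13.2
t5.00 pos [ 479.3 -182.   220.7] yaw -154.6 q6 -2.45 F [-0.1  0.7 -0.3] M [ 0.05 -0.05  0.04] gap 13.2
```

```bash
python3 -m handwheel '[[0,0,-0.0001,5],[0,0,-0.0002,10],[0,0,-0.0002,10]]' 1 20; python3 -c "from h import *;st()"
```

```text
clock: 5.38
eef_pos: [479.3, -182.0, 220.9]
eef_rot: [-3.141, 0.0, -2.872]
wrist_force: [0.6, -0.3, 0.1]
finger_gap: 12.8
t5.38 pos [ 479.3 -182.   220.9] yaw -164.5 q6 -2.27 F [ 0.6 -0.3  0.1] M [ 0.11 -0.11  0.03] gap 12.8
```

```bash
python3 -m handwheel '[[0,0,-0.0002,10],[0,0,-0.0004,20],[0,0,-0.0007,30],[0,0,-0.0007,30]]'; python3 -c "from h import *;st()"
```

```text
clock: 5.88
eef_pos: [479.3, -182.0, 221.5]
eef_rot: [-3.141, 0.001, 2.891]
wrist_force: [0.4, -0.2, 0.2]
finger_gap: 12.4
t5.88 pos [ 479.3 -182.   221.5] yaw 165.6 q6 -1.75 F [ 0.4 -0.2  0.2] M [ 0.05 -0.09  0.  ] gap 12.4
```

```bash
python3 -m handwheel '[[0,0,-0.0002,10],[0,0,-0.0004,20],[0,0,-0.0007,30],[0,0,-0.0007,30]]'
python3 - <<'E'
from h import *
st();cv2.imwrite("pics/w3.png",cams.camera("wrist")[150:350,120:520,::-1].repeat(2,0).repeat(2,1))
E
```

```text
clock: 6.38
eef_pos: [479.3, -181.9, 222.5]
eef_rot: [3.141, 0.001, 2.373]
wrist_force: [-0.3, 1.2, 3.5]
finger_gap: 12.9
t6.38 pos [ 479.3 -181.9  222.5] yaw 136.0 q6 -1.24 F [-0.3  1.2  3.5] M [0.48 0.05 0.03] gap 12.9
```

View pics/w3.png

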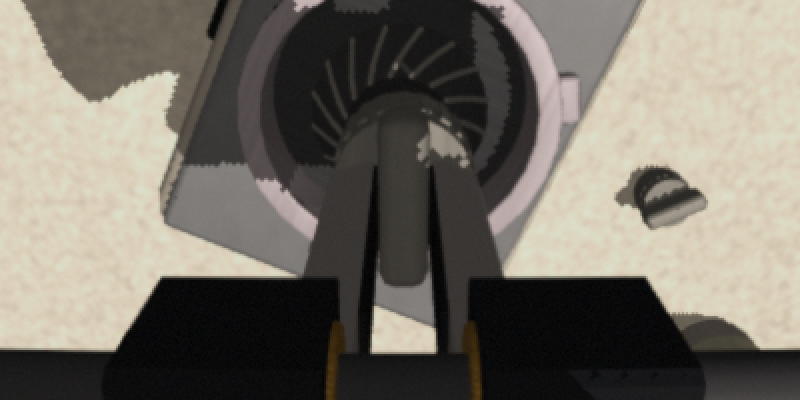

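Nut turned with the gripper (wing held between the jaws at ~(403,200)). The upward force says to rise faster.

```bash
python3 -m handwheel '[[0,0,-0.0006,2],[0,0,-0.0009,10],[0,0,-0.0009,10]]'; python3 -c "from h import *;st()"
```

```text
clock: 6.8
eef_pos: [479.3, -181.9, 223.2]
eef_rot: [3.141, 0.001, 2.203]
wrist_force: [-0.7, -0.1, -0.6]
finger_gap: 12.7
t6.80 pos [ 479.3 -181.9  223.2] yaw 126.2 q6 -1.07 F [-0.7 -0.1 -0.6] M [ 0.02 -0.06  0.01] gap 12.7
```

```bash
python3 -m handwheel '[[0,0,-0.0003,10],[0,0,-0.0006,20],[0,0,-0.0006,20]]'; python3 -c "from h import *;st()"; python3 -m handwheel '[[0,0,-0.0003,10],[0,0,-0.0006,20],[0,0,-0.0006,20]]'; python3 -c "from h import *;st()"
```

```text
clock: 7.18
eef_pos: [479.2, -182.1, 223.8]
eef_rot: [3.142, 0.001, 1.858]
wrist_force: [-3.0, -2.7, 1.0]
finger_gap: 12.7
t7.17 pos [ 479.2 -182.1  223.8] yaw 106.5 q6 -0.72 F [-3.  -2.7  1. ] M [-0.35  0.42  0.  ] gap 12.7
clock: 7.55
eef_pos: [479.0, -182.3, 224.6]
eef_rot: [3.142, 0.001, 1.516]
wrist_force: [-4.0, -1.8, 3.6]
finger_gap: 13.1
t7.55 pos [ 479.  -182.3  224.6] yaw 86.8 q6 -0.38 F [-4.  -1.8  3.6] M [-0.52  0.7   0.  ] gap 13.1
```

```bash
python3 -m handwheel '[[-0.0004,-0.0008,-0.0005,0],[-0.0004,-0.0008,-0.0008,10],[-0.0004,-0.0008,-0.0008,10]]'; python3 -c "from h import *;st()"
```

```text
clock: 7.92
eef_pos: [478.3, -182.5, 225.4]
eef_rot: [3.141, 0.001, 1.346]
wrist_force: [-0.2, 0.9, 2.1]
finger_gap: 12.9
t7.92 pos [ 478.3 -182.5  225.4] yaw 77.1 q6 -0.21 F [-0.2  0.9  2.1] M [-0.01  0.03  0.02] gap 12.9
```

```bash
python3 -m handwheel '[[0,0,-0.0006,10],[0,0,-0.001,20],[0,0,-0.001,20]]'; python3 -c "from h import *;st()"
```

```text
clock: 8.3
eef_pos: [478.2, -182.5, 226.4]
eef_rot: [3.141, 0.001, 1.004]
wrist_force: [-0.6, 0.5, 2.2]
finger_gap: 12.9
t8.30 pos [ 478.2 -182.5  226.4] yaw 57.5 q6 0.13 F [-0.6  0.5  2.2] M [-0.13  0.18  0.  ] gap 12.9
```

```bash
python3 -m handwheel '[[0,0,-0.0004,10],[0,0,-0.0009,20],[0,0,-0.0009,20]]'; python3 -c "from h import *;st()"
```

```text
clock: 8.68
eef_pos: [478.1, -182.4, 227.3]
eef_rot: [3.141, 0.001, 0.662]
wrist_force: [-1.8, -0.2, 2.3]
finger_gap: 12.4
t8.68 pos [ 478.1 -182.4  227.3] yaw 38.0 q6 0.47 F [-1.8 -0.2  2.3] M [-0.15  0.38 -0.01] gap 12.4
```

```bash
python3 -m handwheel '[[-0.0002,-0.0001,-0.0004,10],[-0.0002,-0.0001,-0.0009,20],[-0.0002,-0.0001,-0.0009,20]]'; python3 -c "from h import *;st()"; python3 -m handwheel '[[0,0,-0.0005,0],[0,0,-0.001,0]]'; python3 -c "from h import *;st()"
```

```text
clock: 9.05
eef_pos: [477.9, -182.4, 228.3]
eef_rot: [3.141, 0.0, 0.322]
wrist_force: [-1.1, -0.2, 1.8]
finger_gap: 12.5
t9.05 pos [ 477.9 -182.4  228.3] yaw 18.4 q6 0.81 F [-1.1 -0.2  1.8] M [-0.07  0.3  -0.01] gap 12.5
clock: 9.3
eef_pos: [477.8, -182.2, 229.0]
eef_rot: [-3.141, 0.001, 0.326]
wrist_force: [-0.6, -0.3, -1.4]
finger_gap: 12.7
t9.30 pos [ 477.8 -182.2  229. ] yaw 18.7 q6 0.81 F [-0.6 -0.3 -1.4] M [-0.06  0.16  0.02] gap 12.7
```

```bash
python3 -m handwheel '[[0,0,-0.0005,0],[0,0,-0.001,0],[0,0,-0.001,0]]'; python3 -c "from h import *;st()"; python3 -m handwheel '[[0,0,-0.0008,0],[0,0,-0.0015,0],[0,0,-0.0015,0]]'; python3 -c "from h import *;st()"
```

```text
clock: 9.68
eef_pos: [477.8, -182.2, 230.0]
eef_rot: [-3.141, 0.001, 0.327]
wrist_force: [-0.6, -0.3, -0.9]
finger_gap: 12.7
t9.68 pos [ 477.8 -182.2  230. ] yaw 18.7 q6 0.81 F [-0.6 -0.3 -0.9] M [0.01 0.09 0.01] gap 12.7
clock: 10.05
eef_pos: [477.9, -182.2, 231.6]
eef_rot: [-3.142, 0.0, 0.327]
wrist_force: [-0.5, -0.4, -0.7]
finger_gap: 12.6
t10.05 pos [ 477.9 -182.2  231.6] yaw 18.7 q6 0.81 F [-0.5 -0.4 -0.7] M [-0.01  0.01 -0.01] gap 12.6
```

```bash
python3 -m handwheel '[[0,0,-0.015,0],[0,0,-0.035,0],[0,0,-0.05,0],[0,0,-0.055,0],[0.005,-0.02,-0.055,0]]'; python3 -m handwheel '[[0.011,-0.045,0,0],[0.024,-0.1,0,0],[0.038,-0.155,0,0],[0.05,-0.21,0,0],[0.064,-0.26,0,0]]'
python3 - <<'E'
from h import *
st();print(delta([439.7,263.5,100]))
E
```

```text
clock: 10.68
eef_pos: [476.1, -161.7, 286.4]
eef_rot: [-3.141, 0.0, 0.325]
wrist_force: [0.5, 0.8, -0.3]
finger_gap: 12.8
clock: 11.3
eef_pos: [452.4, 107.7, 286.1]
eef_rot: [-3.141, 0.001, 0.326]
wrist_force: [1.2, -1.0, -0.6]
finger_gap: 12.8
t11.30 pos [452.4 107.7 286.1] yaw 18.7 q6 1.40 F [ 1.2 -1.  -0.6] M [-0.01 -0.02  0.05] gap 12.8
(array([ 0.038 , -0.1516,  0.1861]), None)
```

```bash
python3 -m handwheel '[[0.012,-0.05,0.02,0],[0.026,-0.1,0.06,0],[0.038,-0.152,0.12,0],[0.038,-0.152,0.17,0],[0.038,-0.152,0.2,0]]';python3 -m handwheel '[[0,0,0.015,0],[0,0,0.03,0],[0,0,0.033,0],[0,0,0.033,0]]'; python3 -c "from h import *;st();cv2.imwrite('pics/s2.png',cv2.resize(cams.camera('side')[140:300,160:360,::-1],(800,640))[:600])"
```

```text
clock: 11.92
eef_pos: [437.0, 264.8, 82.8]
eef_rot: [-3.142, 0.005, 0.328]
wrist_force: [0.7, -0.1, -0.4]
finger_gap: 12.5
clock: 12.42
eef_pos: [437.2, 264.9, 50.5]
eef_rot: [-3.141, 0.004, 0.327]
wrist_force: [-0.3, 0.6, -0.8]
finger_gap: 12.7
t12.43 pos [437.2 264.9  50.5] yaw 18.8 q6 1.72 F [-0.3  0.6 -0.8] M [-0.03 -0.02 -0.03] gap 12.7
```

View pics/s2.png

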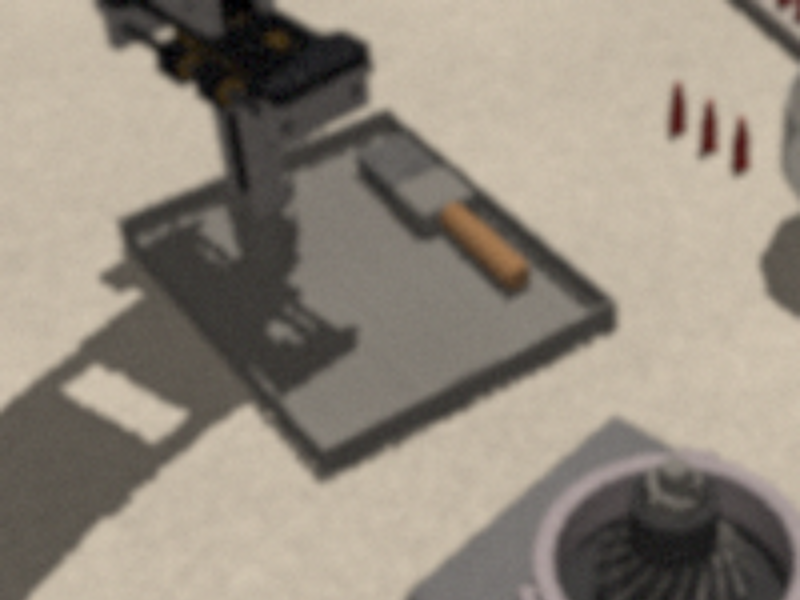

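Nut hangs over the clear part of the tray (~(265,240)); the spindle is bare at (675,475). Lowering by feel.

```bash
python3 -m handwheel '[[0,0,0.003,0],[0,0,0.006,0],[0,0,0.007,0],[0,0,0.007,0]]' | grep -E "pos|force"; for i in 1; do python3 -m handwheel '[[0,0,0.0007,0],[0,0,0.0014,0],[0,0,0.0014,0]]'| grep -E "pos|force"; python3 -m handwheel '[[0,0,0.0007,0],[0,0,0.0014,0],[0,0,0.0014,0]]'| grep -E "pos|force"; done
```

```text
eef_pos: [437.2, 264.9, 43.6]
wrist_force: [-0.1, -0.1, -0.5]
eef_pos: [437.2, 264.9, 42.2]
wrist_force: [0.4, -0.1, -0.1]
eef_pos: [437.2, 264.9, 40.7]
wrist_force: [0.0, -0.1, -0.6]
```

```bash
python3 -m handwheel '[[0,0,0.0006,0],[0,0,0.0012,0],[0,0,0.0012,0]]'| grep -E "pos|force"; python3 -m handwheel '[[0,0,0.0006,0],[0,0,0.0012,0],[0,0,0.0012,0]]'| grep -E "pos|force"
```

```text
eef_pos: [437.2, 264.9, 39.5]
wrist_force: [-0.3, -0.2, -0.7]
eef_pos: [437.1, 264.9, 38.2]
wrist_force: [-0.1, -0.1, -0.4]
```

```bash
python3 -m handwheel '[[0,0,0.0005,0],[0,0,0.001,0],[0,0,0.001,0]]'| grep -E "pos|force"
```

```text
eef_pos: [437.2, 264.9, 37.8]
wrist_force: [-3.9, -2.1, 8.3]
```

```bash
python3 -m handwheel '[[0,0,-0.0004,0],[0,0,-0.0004,0]]'| grep -E "pos|force"; python3 -m handwheel '[[0,0,0,0],[0,0,0,0],[0,0,-0.02,0],[0,0,-0.05,0],[0,0,-0.1,0]]' 0.6; python3 -m handwheel '[[0,0,-0.05,0],[0,0,-0.1,0],[0,0,-0.13,0]]' 0.3;  python3 -c "
from h import *
st();print(delta([477.9,-182.2,290],0))
i=np.hstack([cams.camera('wrist')[:,100:540],cams.camera('side')[140:340,160:380].repeat(2,0).repeat(2,1)])
cv2.imwrite('pics/w4.png',cv2.resize(i[:,:,::-1],(800,364)))"
```

```text
eef_pos: [437.2, 264.9, 38.2]
wrist_force: [-0.2, 1.2, -1.4]
clock: 15.72
eef_pos: [436.9, 264.6, 138.2]
eef_rot: [3.141, 0.007, 0.327]
wrist_force: [0.4, -0.1, -0.1]
finger_gap: 37.7
clock: 16.1
eef_pos: [437.9, 265.1, 270.9]
eef_rot: [-3.141, 0.004, 0.328]
wrist_force: [-0.8, -0.6, -0.3]
finger_gap: 63.6
t16.10 pos [437.9 265.1 270.9] yaw 18.8 q6 1.72 F [-0.8 -0.6 -0.3] M [ 0.02 -0.02 -0.02] gap 63.6
(array([-0.1061,  0.4363, -0.0188]), np.float64(18.768502755869157))
```

View pics/w4.png

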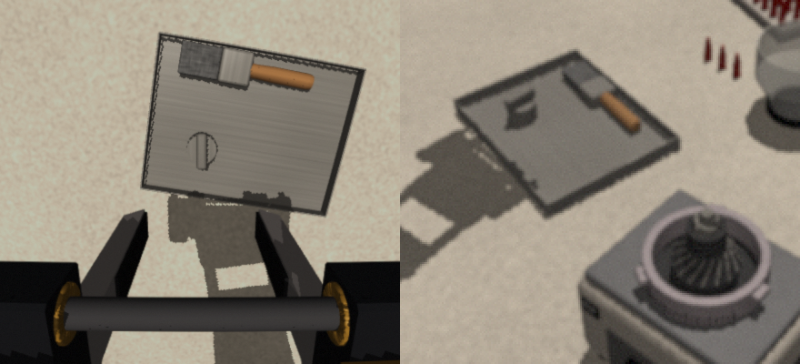

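Nut stands upright in the tray (wrist view (203,150)); cone still on the spindle at (710,240). Returning to the cone.

```bash
python3 -m handwheel '[[-0.012,0.05,0,0],[-0.026,0.11,0,0],[-0.04,0.165,0,0],[-0.055,0.225,0,0],[-0.068,0.28,0,0]]' 0.4 >/dev/null;  python3 -c "
from h import *
st();print(delta([477.9,-182.2,175]))"
```

```text
t16.82 pos [463.7 -23.6 270.2] yaw 18.8 q6 1.11 F [0.1 0.6 0.9] M [ 0.01 -0.02 -0.  ] gap 56.2
(array([-0.0374,  0.1548,  0.0951]), None)
```

```bash
python3 -m handwheel '[[-0.013,0.055,0,0],[-0.026,0.11,0,0],[-0.0374,0.1548,0.01,0],[-0.0374,0.1548,0.04,0],[-0.0374,0.1548,0.06,0]]' 0.4 >/dev/null;  python3 -c "
from h import *
st();print(delta([477.9,-182.2,174]))
cv2.imwrite('pics/w5.png',cv2.resize(cams.camera('wrist')[100:350,120:520,::-1],(800,500)))"
```

```text
t17.45 pos [ 477.1 -182.5  207.4] yaw 18.7 q6 0.81 F [ 0.6  0.1 -0.6] M [-0.02 -0.03 -0.05] gap 56.5
(array([0.001 , 0.0001, 0.0334]), None)
```

View pics/w5.png

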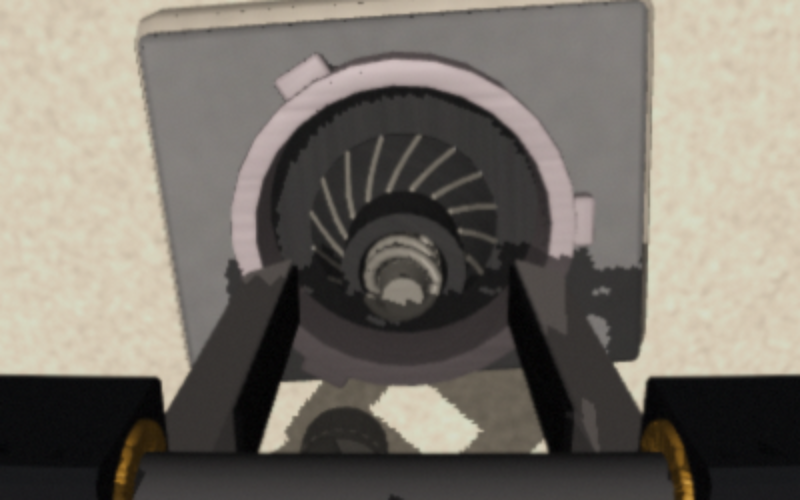

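Spindle is centred between the fingers (403 vs mid 406). Descend and grip the hub.

```bash
python3 -m handwheel '[[0.001,0,0.015,0],[0.001,0,0.028,0],[0.001,0,0.0335,0],[0.001,0,0.0335,0]]' 0.4 30;  python3 -m handwheel '[[0,0,0,0],[0,0,0,0],[0,0,0,0],[0,0,0,0]]' 1 30; python3 -c "
from h import *
st()"
```

```text
clock: 18.0
eef_pos: [477.2, -181.4, 171.7]
eef_rot: [-3.136, 0.007, 0.327]
wrist_force: [-0.3, -0.3, 0.6]
finger_gap: 56.5
clock: 18.5
eef_pos: [477.3, -181.5, 171.9]
eef_rot: [-3.137, 0.006, 0.327]
wrist_force: [0.1, -1.3, -0.7]
finger_gap: 36.4
t18.50 pos [ 477.3 -181.5  171.9] yaw 18.7 q6 0.81 F [ 0.1 -1.3 -0.7] M [-0.13 -0.17 -0.03] gap 36.4
```

```bash
python3 -m handwheel '[[0,0,-0.003,0],[0,0,-0.006,0],[0,0,-0.01,0],[0,0,-0.01,0]]'|grep -E "pos|force|rot|gap"; python3 -m handwheel '[[0,0,-0.005,0],[0,0,-0.01,0],[0,0,-0.015,0],[0,0,-0.02,0],[0,0,-0.02,0]]'|grep -E "pos|force|rot|gap"
```

```text
eef_pos: [477.4, -181.6, 182.1]
eef_rot: [-3.137, 0.006, 0.327]
wrist_force: [-0.5, 0.6, -3.7]
finger_gap: 36.6
eef_pos: [477.7, -181.7, 202.5]
eef_rot: [-3.137, 0.006, 0.327]
wrist_force: [0.1, -0.2, -2.7]
finger_gap: 36.9
```

```bash
python3 -m handwheel '[[0,0,-0.012,0],[0,0,-0.025,0],[0,0,-0.04,0],[0,0,-0.055,0],[0,0,-0.065,0]]'|grep -E "pos|force|rot|gap"; python3 -m handwheel '[[0.007,-0.025,0,0],[0.02,-0.07,0,0],[0.033,-0.12,0,0],[0.046,-0.17,0,0],[0.06,-0.22,0,0]]'|grep -E "pos|force|rot|gap"; python3 -c "
from h import *
st();print(delta([457.7,155,60]))"
```

```text
eef_pos: [478.3, -181.9, 268.8]
eef_rot: [-3.138, 0.005, 0.327]
wrist_force: [0.3, -0.7, -4.2]
finger_gap: 36.9
eef_pos: [464.1, 47.3, 269.7]
eef_rot: [-3.138, 0.004, 0.327]
wrist_force: [1.1, 0.4, -3.3]
finger_gap: 36.6
t20.88 pos [464.1  47.3 269.7] yaw 18.7 q6 1.27 F [ 1.1  0.4 -3.3] M [ 0.01 -0.03  0.04] gap 36.6
(array([ 0.0294, -0.1034,  0.2099]), None)
```

```bash
python3 -m handwheel '[[0.013,-0.045,0.02,0],[0.029,-0.103,0.06,0],[0.0294,-0.1034,0.11,0],[0.0294,-0.1034,0.16,0],[0.0294,-0.1034,0.2,0]]'|grep -E "pos|force"; python3 -m handwheel '[[0,0,0.01,0],[0,0,0.02,0],[0,0,0.026,0],[0,0,0.03,0],[0,0,0.03,0]]'|grep -E "pos|force|rot|gap"
```

```text
eef_pos: [457.3, 155.2, 68.3]
wrist_force: [0.5, 0.3, -3.3]
eef_pos: [457.3, 155.3, 38.6]
eef_rot: [-3.138, 0.005, 0.327]
wrist_force: [-0.1, -0.0, -3.4]
finger_gap: 37.1
```

```bash
python3 -m handwheel '[[0,0,0.001,0],[0,0,0.002,0],[0,0,0.003,0],[0,0,0.003,0]]'|grep -E "pos|force"; python3 -m handwheel '[[0,0,0.0005,0],[0,0,0.001,0],[0,0,0.001,0]]'|grep -E "pos|force"
```

```text
eef_pos: [457.2, 155.3, 35.6]
wrist_force: [-0.4, -0.3, -3.3]
eef_pos: [457.2, 155.3, 34.5]
wrist_force: [0.2, -0.3, -3.5]
```

```bash
python3 -m handwheel '[[0,0,0.0004,0],[0,0,0.0008,0],[0,0,0.0008,0]]'|grep -E "pos|force"
```

```text
eef_pos: [457.3, 155.2, 34.0]
wrist_force: [-0.9, -1.5, 1.8]
```

```bash
python3 -m handwheel '[[0,0,0,0],[0,0,0,0],[0,0,0,0],[0,0,0,0]]' 0.4|grep -E "pos|force|gap"; python3 -m handwheel '[[0,0,-0.01,0],[0,0,-0.04,0],[0,0,-0.09,0],[0,0,-0.15,0],[0,0,-0.2,0]]'|grep -E "pos|force|gap|clock"; python3 -m handwheel '[[0,0.03,0,0],[0,0.08,0,0],[0,0.12,0,0],[0,0.12,0,0]]'|grep -E "pos|force|gap|clock"; python3 -c "
from h import *
i=np.hstack([cams.camera('scene')[110:330,190:500],cams.camera('side')[140:360,100:410]])
cv2.imwrite('pics/f.png',cv2.resize(i[:,:,::-1],(800,284)))
cv2.imwrite('pics/f2.png',cv2.resize(cams.camera('side')[150:270,180:340,::-1],(800,600)))"
```

```text
eef_pos: [457.3, 155.3, 34.0]
wrist_force: [0.4, -0.0, -0.5]
finger_gap: 56.6
clock: 24.5
eef_pos: [458.3, 154.9, 237.1]
wrist_force: [0.6, 0.1, -0.2]
finger_gap: 56.4
clock: 25.0
eef_pos: [497.2, 39.4, 237.2]
wrist_force: [-0.5, 0.7, 0.3]
finger_gap: 56.7
```

View pics/f.png

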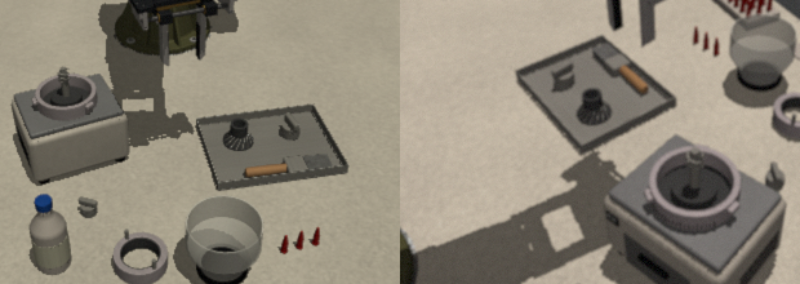

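View pics/f2.png

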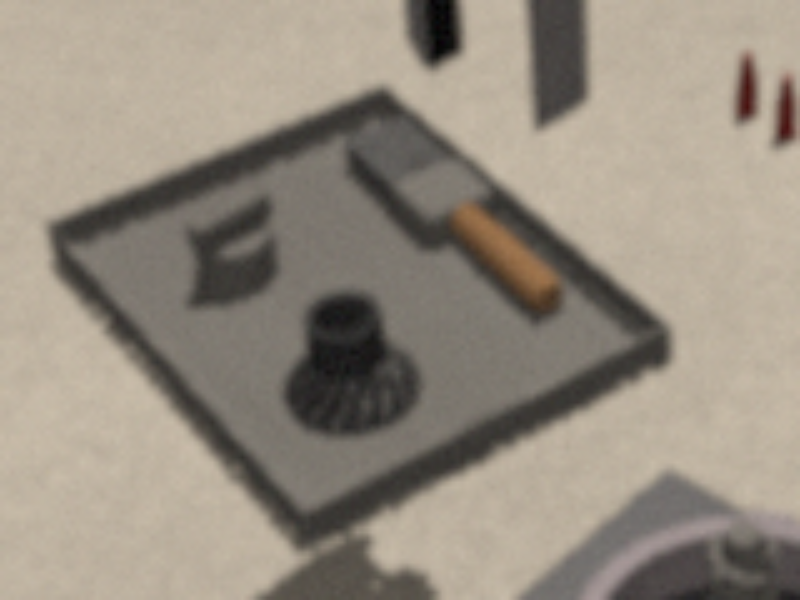

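The nut (235,250) and the cone (350,370) both stand upright in the tray. The spindle is bare, and nothing else looks moved.

```bash
python3 -c "
from cell import manip
print(manip.sign_off())"
```

```text
the job is handed in; nothing more can be done
None
```

The nut and the cone are both off the mill and standing upright in the tray, and the job is handed in at about 25 s of the 72 s allowed.

- **Nut:** I turned it about 187° clockwise, letting it rise about 7.6 mm as it turned. Side forces stayed under about 5 N and the upward force under about 4 N. It then lifted free with only its weight on the wrist, and I lowered it into the tray by feel, with about 8 N at contact.
- **Cone:** I gripped it by the hub, drew it straight up with only its weight on the wrist, and stood it in the tray on its wide end, with a net push of about 5 N at contact.
- **Last checks:** the final scene and side views show the nut and cone upright and apart in the tray. The spindle is bare, the brush, burr, hopper, bottle and tubes look unmoved, and the gripper is clear of everything.
- **What disagreed:**
  - The cameras put the nut about 9 mm lower than it turned out to be. My first closing therefore gripped the round skirt at 15 N instead of the wing. I opened, rose about 6.5 mm and gripped the wing, with no visible effect on the nut.
  - The two cameras placed the tray about 10 mm apart, which the clear space in it easily covered.

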